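# Select a compartment on the rotary pin dispenser and release a pin

### The arm

A 7-joint arm with a two-finger parallel gripper is mounted at the origin on the work surface. World frame = base frame: x ahead of the robot, y to its left, z up, the work surface at z = 0. Lengths are in m, angles in rad, forces in N, time in s.
With the tool pointing down it reaches from about 0.425 to 0.875 m from the base axis. Payload 4.7 kg.
Tool frame: the origin (TCP) lies at the very end of the fingers, on their centre line; the grasp point (between the pads) lies behind it (ctrl.tcp_to_grasp is the y of the grasp point in the tool frame, in m); y points along the fingers, x is the direction in which the jaws open and shut, and the axes are right-handed (so a half turn about y gives the same grasp; the last joint's range is limited). The gripper opens to 87 mm and grips with 3 to 60 N. Pads are 19 mm wide; open, the fingers measure 117 mm over their backs; the gripper's body (75 mm by 190 mm) begins 51 mm behind the grasp point.
Start: joints at [1.186, 0.321, -0.07, 1.45, 0.023, 1.371, -0.057], TCP at [0.252, -0.599, 0.223] pointing down, gripper open.
Joint ranges: [-2.86, 2.86], [-0.3, 2.09], [-1.38, 1.24], [0.06, 2.45], [-1.56, 4.7], [0.09, 2.05], [-2.69, 2.69]. Speed limits (rad/s): [2.57, 2.57, 3.14, 3.14, 3.14, 3.14, 3.14].

### API

Orientations are given as a rotation vector (axis times angle).
In Python, from bench import ctrl, get_image, workorder gives the robot as it stands.
- The arm moves only by the tool drive_tool, never from a script. Its argument "increments" is text: rows parted by semicolons, each of 5 numbers parted by spaces: the shift along the tool's x, y, z in mm, then the turn about the tool's y in degrees, then the closure in counts, from 0 (fully open) to 255 (shut). In form: tx ty tz yaw fingers; .... A call has 1 to 20 rows; each row shifts and turns the commanded pose from where the row before left it, along the tool's axes as they then stand; what a row does not reach is not made up. A row lasts 1/8 s, in which the tool goes at most 62.5 mm and 10.7 degrees, less where a joint would pass 70% of its speed; a pose out of reach is approached as far as the arm can. A call is refused whole if a number of a shift passes 62.5 or a number of a turn 10.7, either way. A call with a gripper value outside its range is refused whole. The fingers move at their own pace and stop on an object; "squeeze" is the grip in N (left out, the last holds). Time passes only in rows, so rows that do not move let the fingers close. It gives the time, the measured TCP pose, the force and the opening at its end, in the units of the state.
- ctrl.get_state(): the state, without advancing time (a new reading comes with each control period).
- get_image(name): name is "scene" or "top" or "wrist"; returns a dict with "img" (384x512x3 uint8, red, green, blue), "mtx" (3x3 intrinsics, pixels), "camera_from_world" (4x4, takes a point from world to camera coordinates). Camera axes: x right, y up, looking along -z (the intrinsics and any distortion apply to the point x, -y, -z); pixel columns grow to the right and rows downward; lengths in m; the calibration is good to about 2 mm. A picture is of the moment at which its call begins. There is no depth.
- workorder.close_job(): hands the job in, once; it reports no verdict.
The state is a dict: "time": time; "joint_positions": joint angles; "qd": joint speeds; "joint_torque": joint torques, N m; "position": TCP position; "tool_rot": TCP orientation; "ft_force": force on the tool from outside, world axes, zero at the start; "torque": the same for the moment, N m; "grip_width": opening from 0.0 (shut) to 1.0 (fully open).
Only numpy, scipy, OpenCV 4.12 (cv2) and the standard library are available. Lean on these libraries where they do the work, as an engineer would, in place of code of your own. Each camera call takes 0.05 s, during which the arm holds its last target.

### The job

Turn the knurled round lid of the pin dispenser with the fingertips, by friction, until it clicks into place with its clear window over the chute; only then press the round release button beside it fully down and let it come back up. Nothing is to be lifted or carried: leave the dish and all the loose parts around the dispenser where they are.

Things in the scene. Friction and masses are not known exactly. Their poses are not given: they have to be found in the camera images.
- dispenser: Rotary pin dispenser, fixed, yaw within 35 deg. Origin on the bench under the drum axis, z up. In its frame (mm): grey base plate 12 thick, x -125 to 70, y -70 to 130; white drum 108 in diameter about the origin, 51 high, the round lid on it; a white open chute 30 wide leaves the drum towards -x, to x = -84, below 50 high; release button at x 0, y +100.
- lid (a joint): Angle (rad) of the lid about the drum axis, growing clockwise seen from above; 0 = window over the chute. A detent every 0.785 (45 deg): let go, it snaps into the nearest (left just half-way it may stay there); about 0.04 N m to leave one. Starts one or two detents short (near -0.785 or -1.571): turn it clockwise. End stops -2.3 and 1.5.
- lid_top (a point): Centre of the flat top of the dark grey lid, on the axis of turning, 70 mm above the bench. The lid is a solid disc, 117 mm across its knurled skirt, 18 mm high. Press on its top anywhere and drag it round (10 N down at 45 mm from the axis is plenty; the finger slips a little: check and repeat), or rub along its skirt.
- window (a point): Point on the lid's flat top in the middle of its clear window, 40 mm from the axis; turns with the lid. The window is a closed pane flush with the top, a wedge of about 45 degrees.
- release_top (a point): Centre of the top of the release button: a white round push button of 28 mm diameter in a grey housing on the dispenser's base plate, 100 mm from the drum axis; pressed straight down, travel 6 mm, fully down at 4 N, springs back.
- release (a joint): How far the release button is pressed down (m): 0 up, 0.006 fully down.
- dish: Loose white catch dish, 52 mm wide, 20 mm high, on the base plate under the end of the chute; origin at the centre of its underside. To be left alone.
- bracket: Loose black L-shaped connector, 51 x 25 mm, about 31 mm high, flat on the bench; origin under its centre. To be left alone.
- standoff: Loose black bar 124 x 10 x 10 mm lying along its x; origin under its centre. To be left alone.
- jar: Loose pale translucent jar with white lid, 56 mm diameter, 75 mm high; origin at the centre of its underside. To be left alone.
- kit_wheel: Loose black rubber wheel lying flat, 60 mm diameter, 22 mm high; origin at the centre of its underside. To be left alone.
- motor: Loose small grey gear motor, 56 x 36 x 30 mm, with its shaft along +x; origin under the centre of its case. To be left alone.
- driver: Loose screwdriver about 180 mm long lying along its x; to be left alone.

How it is judged:
On the way, in this order (a step that is already met when the one before it is completed fails the run):
1. the fingers touch the dispenser and push on it while the window is still away from the chute (contact force between the fingers and dispenser above 0.5 N and value of joint lid below -0.15 rad), for 0.05 s.
2. the lid rests in its detent with the window over the chute (value of joint lid between -0.12 and 0.12 rad and velocity of joint lid between -0.1 and 0.1 rad/s), for 0.3 s.
3. the release button is pressed fully down with the lid in place (value of joint lid between -0.12 and 0.12 rad and value of joint release above 0.0045 m), for 0.05 s.
At the end, for the whole second after the job is handed in: The lid rests in the detent with its window over the chute (within 0.12 rad), and the release button, pressed at least 4.5 mm after the lid was in place, is up again (within 1.5 mm) (value of joint lid between -0.12 and 0.12 rad and velocity of joint lid between -0.05 and 0.05 rad/s and value of joint release below 0.0015 m); the robot touches nothing.
It fails at once if the button is pressed while the window is not over the chute (value of joint release above 0.003 m and not (value of joint lid between -0.2 and 0.2 rad)).
It fails at once if the dish or a loose part is moved or lifted by more than 20 mm (distance of any of dish, bracket, standoff, jar, kit_wheel, motor, driver from where it was at the start of the episode above 0.02 m).
It also fails if it takes over 58 s, if anything falls off the work surface, if the arm or the gripper's body presses on something with over 40 N, if the wrist force passes 120 N, or if a joint passes its speed limit or range.

## Working session

There is one attempt and no reset: what is moved stays moved. The work goes in short steps, Python scripts to look and compute and a tool call to move; the robot and the scene stay as the last step left them, time stands still between calls to the robot, and variables do not carry over. Pictures are saved under pics/ and viewed, and the job is handed in when it is done.

Besides the shell and the picture viewer there is one more tool, called after "Emit:" as name(argument=value, ...) on one line, values as JSON. drive_tool: Moves the arm, as the interface text tells. Its arguments: {"type":"object","properties":{"increments":{"type":"string"},"squeeze":{"type":"number"}},"required":["increments"]}

```bash
mkdir -p pics; ls
python3 - <<'E'
from bench import ctrl,get_image,workorder
import cv2
s=ctrl.get_state();print(s, ctrl.tcp_to_grasp)
for n in ["scene","top","wrist"]:
    d=get_image(n);cv2.imwrite(f"pics/{n}0.png",cv2.cvtColor(d["img"],cv2.COLOR_RGB2BGR));print(n,d["mtx"],d["camera_from_world"])
E
```

```text
pics
{'time': 0.0, 'joint_positions': array([ 1.18610599,  0.32185381, -0.07009184,  1.45166341,  0.0225987 ,
        1.37080251, -0.05688845]), 'qd': array([ 2.06256045e-04,  3.34415950e-04,  7.37559219e-04, -4.58682428e-06,
       -1.08604422e-03,  1.20154134e-04, -1.76291826e-03]), 'joint_torque': array([-1.03101549e-04, -4.91281343e+01, -4.04138966e-01, -3.12526488e+01,
       -6.38929149e-02,  4.35393071e-02,  1.61611210e-04]), 'position': array([ 0.25214138, -0.59850387,  0.22144739]), 'tool_rot': array([-1.37087344,  0.91182796, -0.9090844 ]), 'ft_force': array([ 1.07223865, -0.45483165,  0.07958207]), 'torque': array([ 0.00163661, -0.02506925,  0.0298298 ]), 'grip_width': 1.002330677651553} -0.0187
scene [[349.068179     0.         253.36762769]
 [  0.         349.068179   195.13568684]
 [  0.           0.           1.        ]] [[ 0.63949618  0.76878668 -0.00341617 -0.36992001]
 [-0.62326834  0.52104159  0.58313998  0.31680156]
 [ 0.45009022 -0.3707866   0.81236451 -0.94878581]
 [ 0.          0.          0.          1.        ]]
top [[401.98590891   0.         254.71529604]
 [  0.         401.98590891 193.05135951]
 [  0.           0.           1.        ]] [[-4.73978173e-04 -9.99320782e-01 -3.68476717e-02  3.36181938e-02]
 [ 9.87820103e-01 -6.20136972e-03  1.55476648e-01 -5.49388730e-01]
 [-1.55599551e-01 -3.63251783e-02  9.87152096e-01 -7.45808479e-01]
 [ 0.00000000e+00  0.00000000e+00  0.00000000e+00  1.00000000e+00]]
wrist [[342.99498226   0.         256.4138921 ]
 [  0.         342.99498226 185.00668411]
 [  0.           0.           1.        ]] [[ 0.38791484 -0.92169207 -0.00240816 -0.64909613]
 [ 0.88137402  0.37170788 -0.29157003  0.03563591]
 [ 0.26963292  0.11098186  0.95654645 -0.39148125]
 [ 0.          0.          0.          1.        ]]
```

View pics/scene0.png

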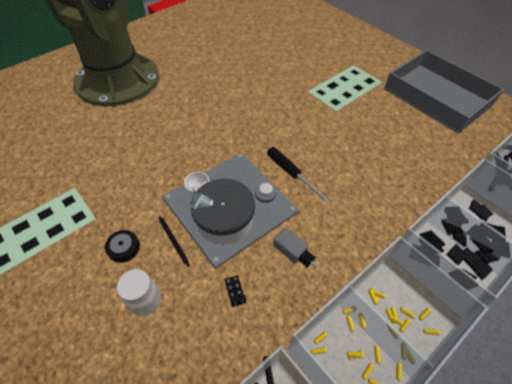

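View pics/top0.png

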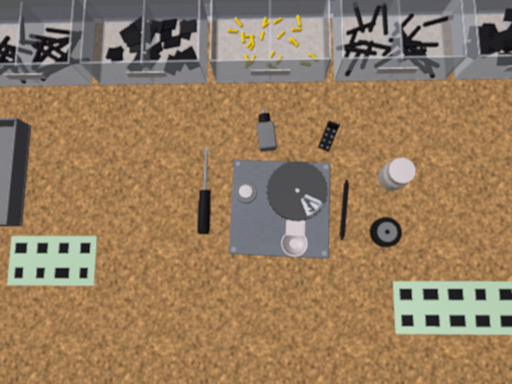

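Run:
```python
import cv2
a=cv2.imread("pics/top0.png")[90:270,180:420];cv2.imwrite("pics/topc.png",cv2.resize(a,None,fx=3.3,fy=3.3,interpolation=cv2.INTER_CUBIC))
```

```text
(no output)
```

View pics/topc.png

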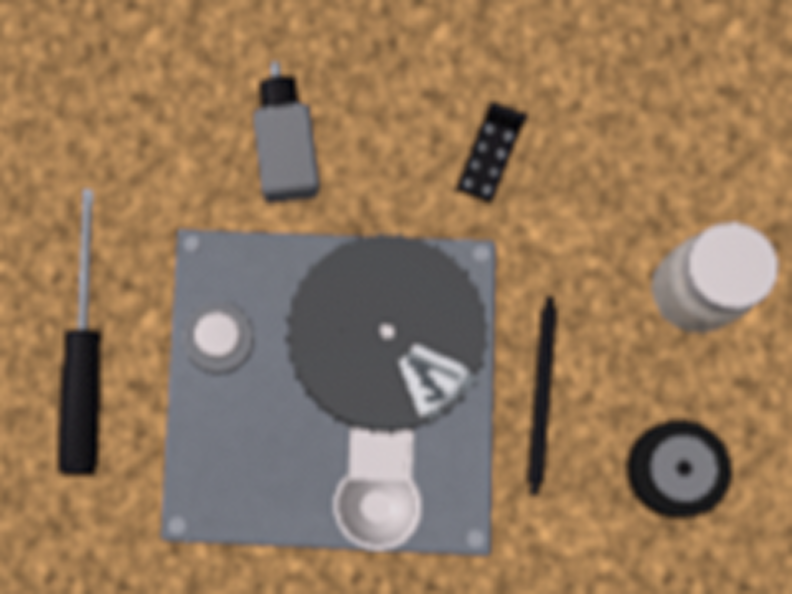

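```bash
cat > h.py <<'E'
import numpy as np
def ray(d,u,v):
    K=d["mtx"];T=d["camera_from_world"]
    c=np.array([(u-K[0,2])/K[0,0],-(v-K[1,2])/K[1,1],-1.])
    R=T[:3,:3];o=-R.T@T[:3,3];return o,R.T@c
def at(d,u,v,z):
    o,r=ray(d,u,v);return o+r*(z-o[2])/r[2]
def proj(d,p):
    K=d["mtx"];T=d["camera_from_world"];c=T[:3,:3]@p+T[:3,3]
    return K[0,0]*c[0]/-c[2]+K[0,2],K[1,1]*-c[1]/-c[2]+K[1,2]
E
python3 - <<'E'
from bench import ctrl,get_image
from h import *
import cv2
from scipy.spatial.transform import Rotation as R
t=get_image("top");s=get_image("scene")
f=lambda x,y,z:at(t,180+(x+.5)/3.3-.5,90+(y+.5)/3.3-.5,z)
c=f(388,331,.07);w=f(432,380,.07)
print("lid",c,"win",w)
print("skirt l/r/t/b",f(287,331,.06),f(487,331,.06),f(388,235,.06),f(388,430,.06))
cs=[f(178,231,.012),f(494,241,.012),f(164,540,.012),f(489,552,.012)]
for q in cs:print(q)
for z in (.02,.03,.04,.05):
    b=f(216,333,z);print(z,b,np.linalg.norm((b-c)[:2]),proj(s,b))
a=s["img"][140:275,150:340];cv2.imwrite("pics/sc.png",cv2.cvtColor(cv2.resize(a,None,fx=4,fy=4,interpolation=cv2.INTER_CUBIC),cv2.COLOR_RGB2BGR))
st=ctrl.get_state();print(R.from_rotvec(st["tool_rot"]).as_matrix())
E
```

```text
lid [ 0.55076497 -0.04969328  0.07      ] win [ 0.52232712 -0.07418624  0.07      ]
skirt l/r/t/b [0.5527986  0.00825953 0.06      ] [ 0.55203773 -0.10756519  0.06      ] [ 0.60958752 -0.05135932  0.06      ] [ 0.49479795 -0.04942213  0.06      ]
[0.62490373 0.07675797 0.012     ]
[ 0.61665511 -0.12046844  0.012     ]
[0.43278457 0.08378511 0.012     ]
[ 0.42551557 -0.11190731  0.012     ]
0.02 [0.55845332 0.05213056 0.02      ] 0.10211368391893412 (np.float64(266.93030286133984), np.float64(191.36837823429886))
0.03 [0.55681189 0.05151984 0.03      ] 0.10139358862988629 (np.float64(266.2967343714336), np.float64(188.0341879256602))
0.04 [0.55517045 0.05090912 0.04      ] 0.10069880706227008 (np.float64(265.6490922074443), np.float64(184.6259341045801))
0.05 [0.55352902 0.05029839 0.05      ] 0.10002986668515082 (np.float64(264.9869021675468), np.float64(181.14112125691148))
[[ 3.88323963e-01 -3.77620303e-04  9.21522847e-01]
 [-9.21522568e-01  7.19531517e-04  3.88324141e-01]
 [-8.09703812e-04 -9.99999670e-01 -6.85743011e-05]]
```

View pics/sc.png

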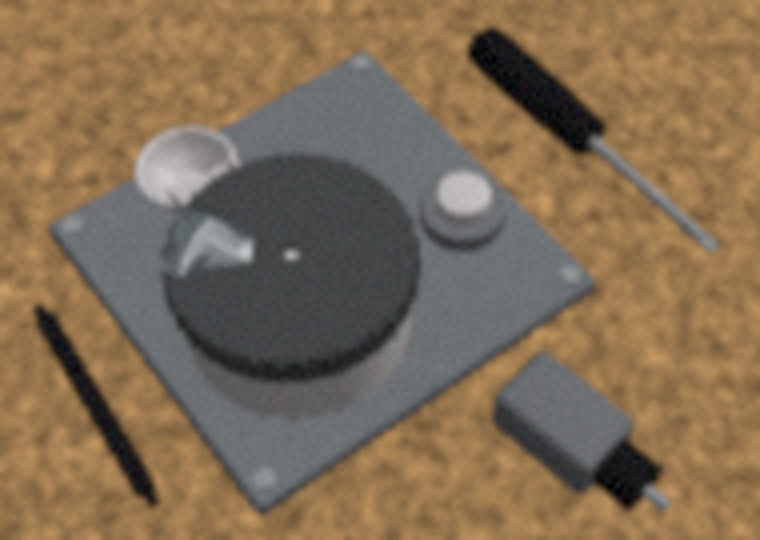

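Emit:
drive_tool(increments="-14 0 17.5 0 80; -27.8 0 34.9 0 80; -27.8 0 34.9 0 80; -27.8 0 34.9 0 80; -27.8 0 34.9 0 80; -27.8 0 34.9 0 80; -27.8 0 34.9 0 80; -27.8 0 34.9 0 80; -27.8 0 34.9 0 80; -27.8 0 34.9 0 80; -27.8 0 34.9 0 80; -27.8 0 34.9 0 80; -27.8 0 34.9 0 80; -27.8 0 34.9 0 80; -14 0 17.5 0 80; 0 0 0 0 80; 0 0 0 0 80", squeeze=20)

```text
time: 2.38
position: [0.5507, -0.0512, 0.2224]
tool_rot: [-1.373, 0.911, -0.911]
ft_force: [-0.0, 0.1, 0.5]
grip_width: 0.685
```

Emit:
drive_tool(increments="-1 20 0 0 80; 0 35 0 0 80; 0 40 0 0 80; 0 25 0 0 80; 0 12 0 0 80; 0 0 0 0 80; 0 0 0 0 80")

```text
time: 3.25
position: [0.552, -0.0499, 0.0918]
tool_rot: [-1.371, 0.909, -0.913]
ft_force: [0.9, 0.3, 0.7]
grip_width: 0.694
```

Run:
```python
from bench import ctrl,get_image
from h import *
import cv2
o=[]
for n in ("scene","top"):
    d=get_image(n);a=d["img"][100:290,150:400];o.append(cv2.cvtColor(cv2.resize(a,(400,304)),cv2.COLOR_RGB2BGR))
d=get_image("wrist");o.append(cv2.cvtColor(cv2.resize(d["img"],(400,300)),cv2.COLOR_RGB2BGR))
cv2.imwrite("pics/p1.png",np.vstack([np.hstack(o[:2]),np.hstack([o[2][:290],o[2][:290]*0])]))
s=ctrl.get_state();print(s["joint_positions"],s["position"],s["ft_force"])
```

```text
[ 0.52392706  0.2657108  -0.54722994  1.8321386   0.15587981  1.08419366
 -1.25272262] [ 0.5519136  -0.04962588  0.09167248] [0.11445898 0.48757109 0.54078722]
```

View pics/p1.png

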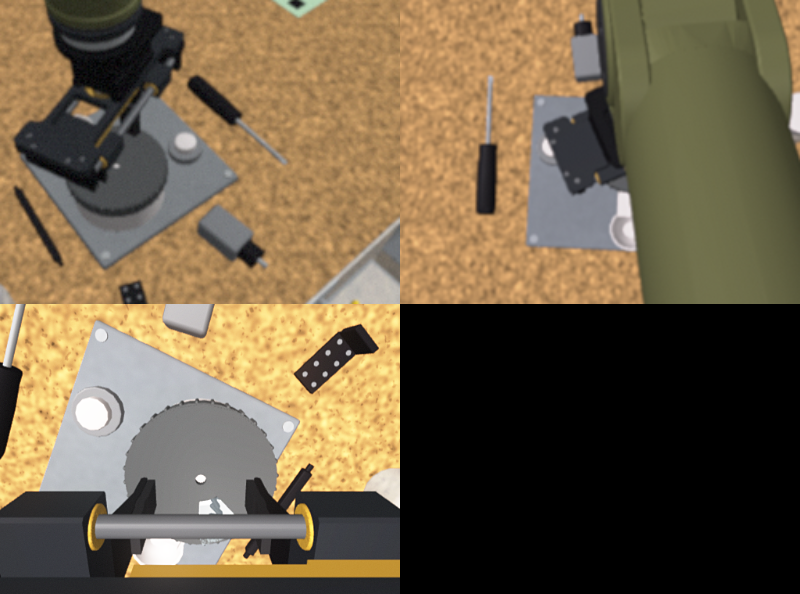

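Emit:
drive_tool(increments="0 10 0 0 80; 0 7 0 0 80; 0 3 0 0 80; 0 0 0 0 80; 0 0 0 0 80")

```text
time: 4.03
position: [0.5508, -0.0494, 0.0705]
tool_rot: [-1.372, 0.911, -0.91]
ft_force: [-2.7, -0.3, 4.2]
grip_width: 0.69
```

Emit:
drive_tool(increments="0 1 0 0 80; 0 0 0 0 80; 0 0 0 0 80")

```text
time: 4.4
position: [0.5509, -0.0494, 0.0704]
tool_rot: [-1.373, 0.911, -0.91]
ft_force: [-3.7, 0.3, 9.4]
grip_width: 0.686
```

Emit:
drive_tool(increments="0 1 0 0 80; 0 0 0 2 80; 0 0 0 4 80; 0 0 0 4 80; 0 0 0 4 80; 0 0 0 4 80; 0 0 0 2 80; 0 0 0 0 80")

```text
time: 5.4
position: [0.5511, -0.049, 0.0703]
tool_rot: [-1.233, 1.173, -1.173]
ft_force: [-6.3, 1.0, 14.7]
grip_width: 0.689
```

```bash
cat > w.py <<'E'
import sys,cv2
from bench import ctrl,get_image
from h import *
n=sys.argv[1]
d=get_image("wrist");a=cv2.cvtColor(cv2.resize(d["img"],(400,300)),cv2.COLOR_RGB2BGR)
d=get_image("scene");b=cv2.cvtColor(cv2.resize(d["img"][140:275,150:330],(400,300),interpolation=cv2.INTER_CUBIC),cv2.COLOR_RGB2BGR)
cv2.imwrite(f"pics/{n}.png",np.hstack([a,b]))
s=ctrl.get_state();print(s["joint_positions"],s["position"],s["ft_force"],s["torque"])
E
python3 w.py t1
```

```text
[ 0.47318564  0.28314562 -0.49229929  1.8524049   0.15374154  1.04369651
 -1.60096354] [ 0.5510847  -0.0489532   0.07032295] [-5.68815484  0.41518717 13.47073718] [ 0.2725756   1.46849644 -0.03742895]
```

View pics/t1.png

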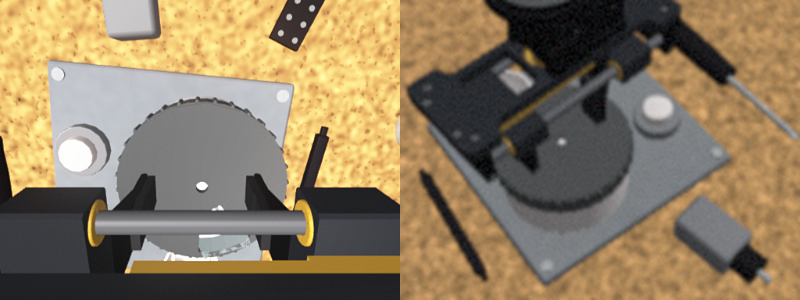

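Emit:
drive_tool(increments="0 0 0 2 80; 0 0 0 4 80; 0 0 0 4 80; 0 0 0 4 80; 0 0 0 4 80; 0 0 0 4 80; 0 0 0 3 80; 0 0 0 0 80; 0 0 0 0 80")

```text
time: 6.62
position: [0.5515, -0.0486, 0.0703]
tool_rot: [-1.0, 1.487, -1.488]
ft_force: [-4.8, 1.8, 13.0]
grip_width: 0.687
```

```bash
python3 w.py t2
```

```text
[ 0.42060837  0.27491283 -0.43177058  1.85407034  0.13187647  1.03986046
 -2.02069487] [ 0.55153061 -0.04863672  0.07035258] [-4.78512652  2.97387656 12.54641481] [ 0.42936706  1.18623264 -0.01676084]
```

View pics/t2.png

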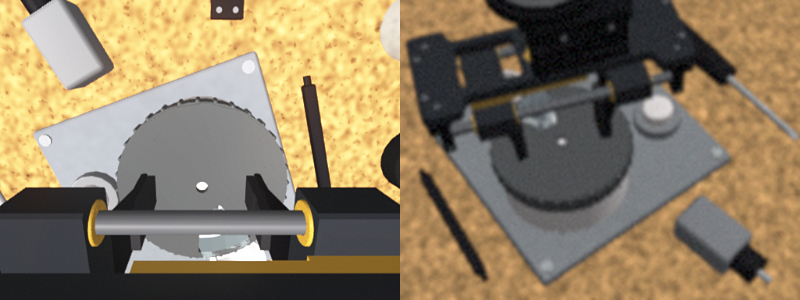

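Turned together with the fingers, with the window now apparently towards the chute. Lift and look.

Emit:
drive_tool(increments="0 -3 0 0 80; 0 -12 0 0 80; 0 -35 0 0 80; 0 -50 0 0 80; 0 -30 0 0 80; 0 0 0 0 80")

```text
time: 7.48
position: [0.5532, -0.0496, 0.2019]
tool_rot: [-0.996, 1.483, -1.491]
ft_force: [0.1, 0.5, -1.0]
grip_width: 0.684
```

```bash
python3 w.py t3
python3 - <<'E'
import cv2
from bench import get_image
d=get_image("wrist");cv2.imwrite("pics/t4.png",cv2.cvtColor(cv2.resize(d["img"],(800,600)),cv2.COLOR_RGB2BGR))
E
```

```text
[ 0.44390749  0.15515556 -0.44241772  1.71526329  0.06924874  1.28652829
 -1.97086177] [ 0.55099225 -0.04964059  0.19839861] [-0.46886001 -0.23766568  0.76837831] [0.04898624 0.0398027  0.00763536]
```

View pics/t3.png

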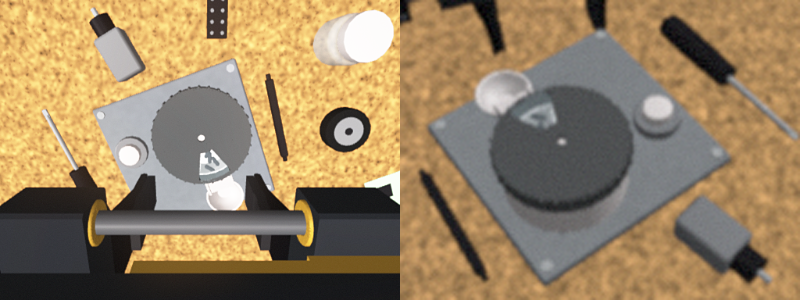

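View pics/t4.png

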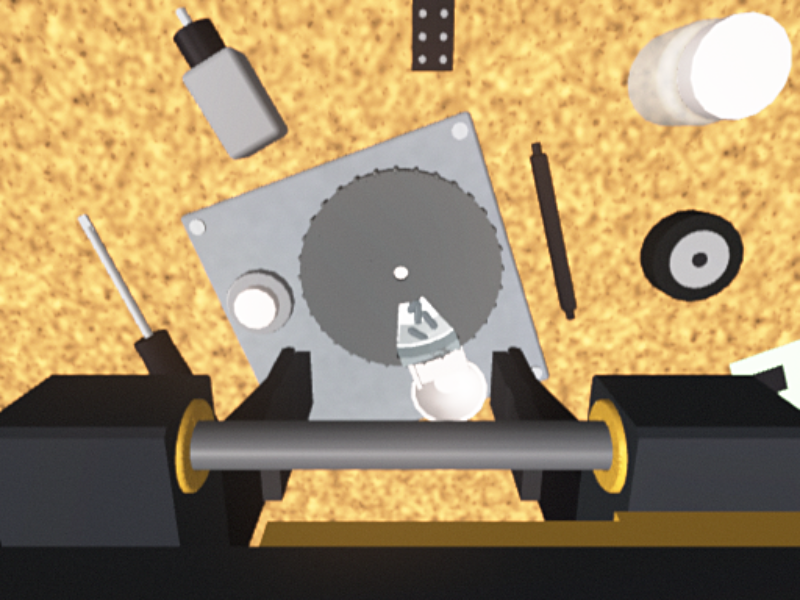

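Run:
```python
from bench import get_image,ctrl
from h import *
from scipy.spatial.transform import Rotation as R
d=get_image("wrist");f=lambda u,v,z:at(d,(u+.5)*.64-.5,(v+.5)*.64-.5,z)[:2]
c=f(401,272,.07)
for u,v in((426,335),(397,362),(465,345),(400,303),(428,297)):
    w=f(u,v,.07)-c;print(w,np.degrees(np.arctan2(-w[1],-w[0]))+2.1)
print("lid",c)
a=f(182,216,.012);b=f(469,112,.012);print("plate back edge yaw",np.degrees(np.arctan2(*(b-a)[::-1]))+90,a,b)
for z in(.03,.034,.038):print(f(256,309,z))
s=ctrl.get_state();print(s["position"],R.from_rotvec(s["tool_rot"]).as_matrix().round(3))
```

```text
[-0.04048832  0.00086104] 0.8817065896806104
[-0.04993632  0.02290359] -22.538839799297083
[-0.05490961 -0.01790681] 20.161892899464387
[-0.01669639  0.00742169] -21.86557639862068
[-0.0193734  -0.00863065] 26.112475665643448
lid [ 0.55195762 -0.05070174]
plate back edge yaw -2.967395553773983 [0.62605486 0.07279566] [ 0.61595602 -0.12202277]
[0.55441961 0.0499876 ]
[0.55527425 0.04840644]
[0.5561289  0.04682528]
[ 0.55026047 -0.04956825  0.19717274] [[-0.377 -0.002  0.926]
 [-0.926  0.    -0.377]
 [ 0.001 -1.    -0.002]]
```

Emit:
drive_tool(increments="-14 0 -5 0 255; -25 0 -9 0 255; -25 0 -9 0 255; -20 0 -7 0 255; -10 0 -3 0 255; 0 0 0 0 255; 0 0 0 0 255; 0 0 0 0 255")

```text
time: 8.68
position: [0.556, 0.0489, 0.1984]
tool_rot: [-1.0, 1.489, -1.49]
ft_force: [0.0, 0.2, 0.3]
grip_width: 0.006
```

```bash
python3 w.py t5
```

```text
[ 0.32571453  0.17337118 -0.51320629  1.70117409  0.08852487  1.29008324
 -2.16434644] [0.55606912 0.04920986 0.19853824] [-0.18526927  0.64033794  0.79408313] [0.01750561 0.04565179 0.01354378]
```

View pics/t5.png

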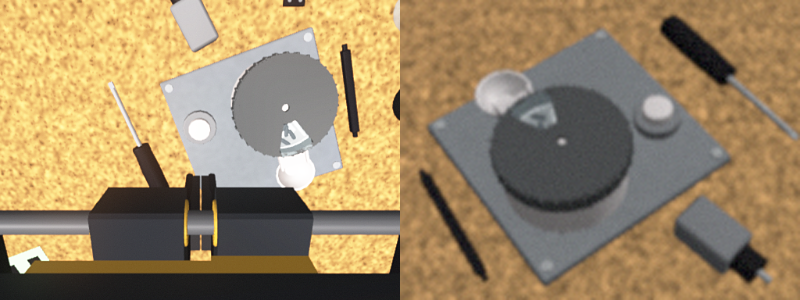

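Emit:
drive_tool(increments="-1 20 0 0 255; 0 40 0 0 255; 0 45 0 0 255; 0 30 0 0 255; 0 15 0 0 255; 0 0 0 0 255; 0 0 0 0 255")

```text
time: 9.65
position: [0.5576, 0.051, 0.05]
tool_rot: [-0.999, 1.486, -1.489]
ft_force: [-0.0, -0.7, 0.4]
grip_width: 0.005
```

```bash
python3 w.py t6
```

```text
[ 0.29162044  0.3209714  -0.49542118  1.85470969  0.17912566  1.00701009
 -2.23575033] [0.55757187 0.05102533 0.05003453] [0.07329705 0.27609649 0.60536674] [ 0.05721008  0.03283321 -0.00424413]
```

View pics/t6.png

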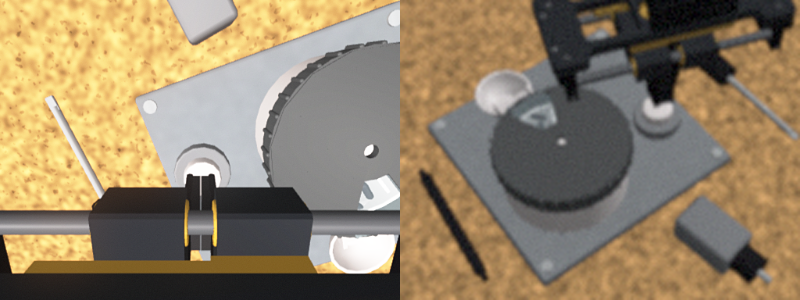

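Emit:
drive_tool(increments="1.5 6 -1.5 0 255; 0 6 0 0 255; 0 2 0 0 255; 0 2 0 0 255; 0 0 0 0 255")

```text
time: 10.38
position: [0.5542, 0.05, 0.0325]
tool_rot: [-1.002, 1.488, -1.488]
ft_force: [-1.7, -0.6, 2.2]
grip_width: 0.003
```

Emit:
drive_tool(increments="0 2 0 0 255; 0 2 0 0 255; 0 2 0 0 255; 0 0 0 0 255; 0 0 0 0 255")

```text
time: 11.0
position: [0.5546, 0.0501, 0.0282]
tool_rot: [-1.001, 1.487, -1.489]
ft_force: [-5.9, -0.9, 14.9]
grip_width: 0.002
```

```bash
python3 w.py t7
python3 - <<'E'
import cv2
a=cv2.imread("pics/t7.png")[100:260,100:300];b=cv2.imread("pics/t7.png")[60:220,560:760]
cv2.imwrite("pics/t7c.png",cv2.resize(cv2.hconcat([a,b]),None,fx=2,fy=2))
E
```

```text
[ 0.28565579  0.34552966 -0.48888693  1.87506137  0.19547191  0.9678642
 -2.24769171] [0.55461144 0.05008893 0.02826464] [-5.94470075 -0.79575465 15.52321755] [-0.17022963  1.38856887  0.04647011]
```

View pics/t7c.png

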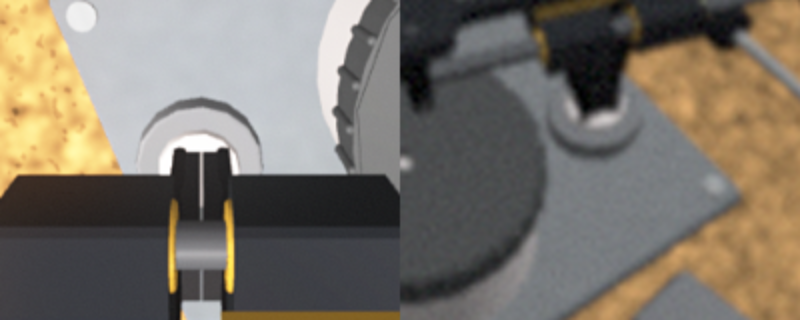

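Emit:
drive_tool(increments="0 1 0 0 255; 0 0 0 0 255")

```text
time: 11.35
position: [0.5547, 0.0501, 0.0281]
tool_rot: [-1.002, 1.487, -1.489]
ft_force: [-7.6, -0.6, 20.4]
grip_width: 0.006
```

Emit:
drive_tool(increments="0 -5 0 0 255; 0 -10 0 0 255; 0 -25 0 0 255; 0 -40 0 0 255; 0 -50 0 0 255; 0 -20 0 0 255; 0 0 0 0 255; 0 0 0 0 255")

```text
time: 12.35
position: [0.5537, 0.05, 0.1742]
tool_rot: [-1.003, 1.489, -1.488]
ft_force: [0.2, -0.5, -1.0]
grip_width: 0.004
```

```bash
python3 w.py t8
```

```text
[ 0.32628301  0.1885085  -0.51710524  1.73647112  0.09737866  1.2450588
 -2.17205076] [0.55345392 0.04997557 0.17378712] [ 0.34053272 -0.03532037 -0.0936632 ] [0.06521403 0.00211232 0.00537892]
```

View pics/t8.png

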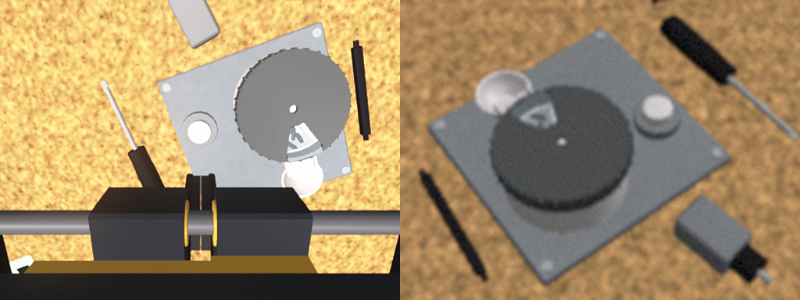

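The button is up again, the window sits over the chute, and the loose parts have not moved. The fingers are clear, so I'm handing the job in.

```bash
python3 -c "
from bench import workorder
print(workorder.close_job())"
```

```text
the job is handed in; nothing more can be done
None
```

The lid is turned into place, the release button has been pressed and is back up, and the job is handed in at about 12.4 s; no verdict was reported.

- **Lid:** It started one detent short. I pressed both fingertips on its top with about 13–15 N and turned it 45° clockwise. After letting go, the window measured within about 1–2° of the chute direction, well inside the 0.12 rad (about 7°) allowed.
- **Button:** I then pressed it with the closed fingers until it stopped at z ≈ 28 mm. Its top had measured about 34 mm, and going from 15 to 20 N moved it only 0.1 mm more, so I take it as fully down.
- **Last checks:** The final pictures show the button back up, the window still over the chute, and the parts in view where they were. The gripper was at z ≈ 0.174 m with about zero force on it.
- **Disagreements:** Two measurements of the base plate's yaw differed by about 1° (-2.1° and -3.0°), and the button's position by about 2 mm. Neither affected the result. I judged the button's travel from finger height and force, not from a direct reading.

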